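# Seat a shelf tube in the vee blocks and clamp it

## Robot

A 6-joint arm with a two-finger parallel gripper is mounted at the origin on the work surface. World frame = base frame: x ahead of the robot, y to its left, z up, the work surface at z = 0. Lengths are in m, angles in degrees, forces in N, time in s.
With the tool pointing down it reaches from about 0.4 to 0.825 m from the base axis. Payload 7 kg.
Tool frame: the origin (TCP) lies at the very end of the fingers, on their centre line; the grasp point (between the pads) lies 19 mm behind it; z points along the fingers, y is the line along which they close (so a half turn about z gives the same grasp; the last joint's range is limited). The gripper opens to 88 mm and grips with 3 to 60 N. Pads are 19 mm wide; open, the fingers measure 130 mm over their backs; the gripper's body (78 mm by 193 mm) begins 47 mm behind the grasp point.
Start: joints at [-52.477, 20.546, 0.682, 0, -70.136, -16.507], TCP at [0.242, -0.63, 0.227] pointing down, gripper open.
Joint ranges: [-176.03, 176.03], [-82.01, 121.73], [-58.28, 71.71], [-173.87, 95.51], [-174.79, -0.11], [-173.66, 173.66]. Speed limits (degrees/s): [136.94, 136.94, 172.46, 180, 180, 180].

## Interface

Orientations are given as [roll, pitch, yaw] about the fixed x, y, z axes, in that order (R = Rz(yaw) Ry(pitch) Rx(roll)).
In Python, from plant import ctrl gives the robot as it stands.
- The arm moves only by the tool carry_out, never from a script. Its argument "deltas" is a list that holds one entry, the list of rows, each a list of 5 numbers: the shift along the tool's x, y, z scaled (see below), then the turn about the tool's z scaled (see below), then the opening, from -1 (shut) to 1 (fully open). A call has 1 to 5 rows; each row is the pose to reach, as a shift and turn from the pose commanded when the call began, along the tool's axes at that moment, turning the shorter way round; what a row does not reach only later rows make up. The controller multiplies each number of a shift by 20 cm and each number of a turn by 2 pi rad. A row lasts 1/10 s, in which the tool goes at most 50 mm and 8.59 degrees, less where a joint would pass 70% of its speed; a pose out of reach is approached as far as the arm can. A call with a number of a shift or a turn outside -1 to 1 is refused whole. A call with a gripper value outside its range is refused whole. The fingers move at their own pace and stop on an object; the grip force is fixed at half the most. Time passes only in rows, so rows that repeat a pose let the fingers close. It gives the time, the measured TCP pose, the force, the opening and the grip force at its end, in the units of the state.
- ctrl.get_obs(): the state, without advancing time (a new reading comes with each control period).
- ctrl.snapshot(name): name is "scene" or "top" or "wrist"; returns a dict with "color" (384x512x3 uint8, red, green, blue), "camera_matrix" (3x3 intrinsics, pixels), "R" (3x3) and "t" (3): a world point X has camera coordinates R X + t. Camera axes: x right, y down, z forward; pixel columns grow to the right and rows downward; lengths in m; the calibration is good to about 2 mm. A picture is of the moment at which its call begins. There is no depth.
- ctrl.close_job(): hands the job in; it is judged then, once.
Trained networks look in a picture, given as the dict that the camera call returned (one of the last four; its "shot" number tells which), for a name from the list of things; names that differ only in an ending like _2 or _b are one class to them, and where a whole thing is asked for, a point or a joint stands for the part that bears it (a point fixed in the world has none). Each returns a list of dicts, best first, with "p" (0 to 1); they miss things now and then, are a little off and sometimes report something else, mostly with a low value. They report only what shows in the picture. A call takes as long as a camera call.
- ctrl.search_frame(picture, name): "centre" ([column, row] in pixels, amid what is visible of it).
- ctrl.silhouettes(picture, name): "mask" (384x512 bool, what is visible of it) and "centre" ([column, row] in pixels, amid what is visible of it).
- ctrl.spot_point(picture, name): "centre" ([column, row] in pixels: a listed point, or the origin of a listed thing).
The state is a dict: "clock": time; "joint_pos": joint angles; "qvel": joint speeds; "tau": joint torques, N m; "tool_pos": TCP position; "orientation": TCP orientation; "force": force on the tool from outside, world axes, zero at the start; "moment": the same for the moment, N m; "opening": finger opening in m; "gripper_force": force on a finger pad.
Only numpy, scipy, OpenCV 4.12 (cv2) and the standard library are available. Lean on these libraries where they do the work, as an engineer would, in place of code of your own. Each camera call takes 0.05 s, during which the arm holds its last target. There are 200 camera calls.

## Task

Roll the steel shelf tube along its two rails, without lifting it off them, until it drops into the two vee blocks, then take your hand away so that it settles by itself, level in both vees and with both ends sticking out past the blocks. Then swing the red clamp over by its black handle and press it down by feel until the sprung rubber pad bears on the tube with about 9 N, and let go: the clamp must keep bearing on the tube with at least 5 N, and the thin tube must never be pressed with more than 25 N by the pad or 20 N by the fingers. Leave the tape roll, carton, screwdriver and glue bottle where they are.

Things in the scene. Friction and masses are not known exactly. Their poses are not given: they have to be found in the camera images.
- fixture: Fixed jig on a plywood board 235 x 200 mm, 8 mm thick. Origin on the table under the vee line; z up, y along the vee line, x level from the rails to the vees and on to the clamp hinge. Between the rails and between the vee blocks (|y| < 63 mm) there is only the board, free for fingers, but for the hinge post (x 48 to 72, |y| < 20, 92 mm high).
- rail_mid (a point): Midway between the two level aluminium rails, at the height of their tops, 30 mm above the table. Rails run along the fixture's x at y = -75 and +75 mm, 24 mm wide, from x = -130 mm to the vee blocks at x = -18; black back stops 10 mm high at x = -130. On the rails the tube's axis is 46 mm above the table.
- vee_seat (a point): Where the tube's centre comes when seated: 34.6 mm above the table at fixture x = y = 0. Two blue 90 degree vee blocks at y = -75 and +75 mm, 24 mm wide: near face slopes down from the rail top (x = -18, 30 mm high) to the bottom (x = 0, 12 mm high), far face rises to x = 30, 42 mm high. A tube rolled past x = -18 runs down into them.
- tube: Loose round steel tube, 32 mm outside diameter, 260 mm long, 0.2 to 0.45 kg, lying across the two rails, up to 0.1 rad skew. Its origin is its centre, its y axis runs along the tube; its x and z turn as it rolls.
- tube_center (a point): Centre of the tube, on its axis.
- tube_end_a (a point): Point on the tube's axis 120 mm from the centre (10 mm inside the end) on its +y side.
- tube_end_b (a point): Point on the tube's axis 120 mm from the centre (10 mm inside the end) on its -y side.
- clamp (a joint): Angle (rad) of the red clamp bar: 0 = level, pointing from the hinge to the fixture's -x over the vees; grows as its free end swings up and over to +x. Starts leaning back at 2.0 to 2.3; range -0.4 to 2.4. The hinge is stiff (0.6 N m, about 5 N at the handle) and the bar (0.25 kg) stays where it is left, even against the pad's spring up to 12 N.
- clamp_hinge (a point): Centre of the clamp's hinge axis (along the fixture's y), at fixture x = 60, y = 0, 81 mm above the table. The bar is 18 mm wide, 12 mm thick; the handle's axis is 120 mm from the hinge axis: at angle a it lies 120 cos(a) mm towards the fixture's -x and 120 sin(a) mm above the hinge.
- pad_mount (a point): Point in the bar's middle line, 60 mm from the hinge (half the handle's leverage). Below it a spindle carries a black pad, 30 mm in diameter; its face is 20 to 40 mm from this point, set anew each time and not measured: it meets the seated tube at a bar angle of -0.17 to 0.17. Pad spring 3.5 N per mm, 5 mm of travel, then solid: after touch, 0.04 rad adds 8 N at the pad, 4 N at the handle.
- handle_left (a point): Grip point on the clamp's black T-handle, a round bar 14 mm in diameter, 130 mm long, along the fixture's y; the point is on its axis, 42 mm to the fixture's +y of the red bar's middle. The handle can turn between finger pads.
- handle_right (a point): The same on the other half of the T-handle, 42 mm to the fixture's -y.
- tape_roll: Bystander: yellow tape roll, 90 mm diameter, 48 mm high, origin at its underside.
- carton: Bystander: small cardboard carton 110 x 75 x 60 mm, origin at its underside.
- screwdriver: Bystander: screwdriver with a red handle, lying, about 200 mm long, origin at its underside.
- glue_bottle: Bystander: green bottle, 52 mm diameter, 130 mm high, origin at its underside.

How it is judged:
By the outcome, as a careful person would: the job done as asked, in the order asked, and still so for the second after the job is handed in, with the robot touching nothing.
It also fails if it takes over 72 s, if anything falls off the work surface, if the arm or the gripper's body presses on something with over 40 N, if the wrist force passes 120 N, or if a joint passes its speed limit or range.

## Working session

There is one attempt and no reset: what is moved stays moved. The work goes in short steps, Python scripts to look and compute and a tool call to move; the robot and the scene stay as the last step left them, time stands still between calls to the robot, and variables do not carry over. Pictures are saved under pics/ and viewed, at most 10 in all, crops included, and the job is handed in when it is done.

Besides the shell and the picture viewer there is one more tool, called by a JSON object that holds its "op" and its "data", one argument or row to a line. carry_out: Moves the arm, as the interface text tells. Its arguments: {"type":"object","properties":{"deltas":{"type":"array"}},"required":["deltas"]}

```bash
mkdir -p pics; ls; cat > h.py <<'E'
import numpy as np, cv2
from plant import ctrl
def ray(s,px):
    K,R,t=map(np.array,(s["camera_matrix"],s["R"],s["t"]))
    d=R.T@np.linalg.solve(K,np.array([px[0],px[1],1.0])); return -R.T@t,d
def at_z(s,px,z):
    o,d=ray(s,px); return o+d*(z-o[2])/d[2]
def save(s,n): cv2.imwrite("pics/"+n,cv2.cvtColor(s["color"],cv2.COLOR_RGB2BGR))
E
python3 - <<'E'
from h import *
o=ctrl.get_obs(); print(o)
S={n:ctrl.snapshot(n) for n in("scene","top")}
for n,s in S.items():
    save(s,n+"0.png")
for k,z in dict(rail_mid=.03,vee_seat=.0346,tube_center=.046,tube_end_a=.046,tube_end_b=.046,clamp_hinge=.081,handle_left=.17,handle_right=.17,pad_mount=.13,fixture=0).items():
    for n,s in S.items():
        for r in ctrl.spot_point(s,k)[:2]: print(k,n,round(r["p"],2),np.round(r["centre"]),at_z(s,r["centre"],z).round(4))
E
python3 -c "
import cv2,numpy as np
" ; ls pics
```

```text
pics
{'clock': 0.0, 'joint_pos': array([-5.24762551e+01,  2.05927567e+01,  6.34995713e-01, -2.06135678e-02,
       -7.01365732e+01, -1.65080049e+01]), 'qvel': array([ 0.08401168,  0.07366051, -0.03947315, -0.01646562,  0.03548794,
       -0.02865328]), 'tau': array([-3.04068762e-04, -5.82717705e+01,  2.93073070e+01,  6.99728519e+00,
        7.17966323e-03, -1.61358962e-04]), 'tool_pos': array([ 0.24188881, -0.62965116,  0.22561551]), 'orientation': array([ 1.79904048e+02, -8.22837404e-03, -1.58991273e+02]), 'force': array([ 0.34400169,  0.62544134, -0.69357288]), 'moment': array([-0.01060029,  0.03063585, -0.00384024]), 'gripper_force': 0.0, 'opening': 0.08761386997239247}
rail_mid top 0.89 [235. 203.] [0.4912 0.0689 0.03  ]
rail_mid top 0.16 [231. 162.] [0.6396 0.0808 0.03  ]
vee_seat scene 0.74 [289. 213.] [0.5634 0.0826 0.0346]
vee_seat scene 0.43 [295. 196.] [0.5031 0.1339 0.0346]
vee_seat top 0.82 [230. 187.] [0.55   0.0871 0.0346]
tube_center scene 0.93 [273. 195.] [0.4895 0.0697 0.046 ]
tube_center top 0.8 [231. 204.] [0.4873 0.0812 0.046 ]
tube_end_a scene 0.97 [236. 201.] [ 
[... 585 characters left out ...]
 0.081 ]
handle_left scene 0.73 [326. 185.] [0.6435 0.131  0.17  ]
handle_left top 0.75 [221. 146.] [0.6704 0.1074 0.17  ]
handle_left top 0.59 [265. 208.] [ 0.4576 -0.0352  0.17  ]
handle_right scene 0.77 [293. 196.] [0.6519 0.0365 0.17  ]
handle_right scene 0.29 [ 81. 236.] [ 0.5985 -0.422   0.17  ]
handle_right top 0.78 [246. 146.] [0.6668 0.0249 0.17  ]
pad_mount scene 0.76 [305. 204.] [0.6448 0.0759 0.13  ]
pad_mount top 0.56 [230. 157.] [0.6389 0.0783 0.13  ]
pad_mount top 0.4 [232. 184.] [0.5448 0.0734 0.13  ]
fixture scene 0.98 [286. 220.] [0.5494 0.0831 0.    ]
fixture top 0.62 [144. 240.] [0.3656 0.4006 0.    ]
fixture top 0.56 [229. 183.] [0.5689 0.0888 0.    ]
scene0.png
top0.png
```

```bash
python3 - <<'E'
import cv2
a=cv2.imread("pics/scene0.png")
b=cv2.imread("pics/top0.png")
cv2.imwrite("pics/top_crop.png",cv2.resize(b[120:250,140:320],None,fx=4.2,fy=4.2,interpolation=cv2.INTER_CUBIC))
cv2.imwrite("pics/scene_crop.png",cv2.resize(a[120:300,180:400],None,fx=3.3,fy=3.3,interpolation=cv2.INTER_CUBIC))
E
```

```text
(no output)
```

View pics/scene0.png

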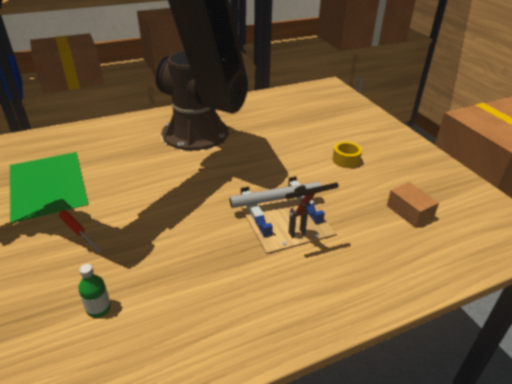

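View pics/top_crop.png

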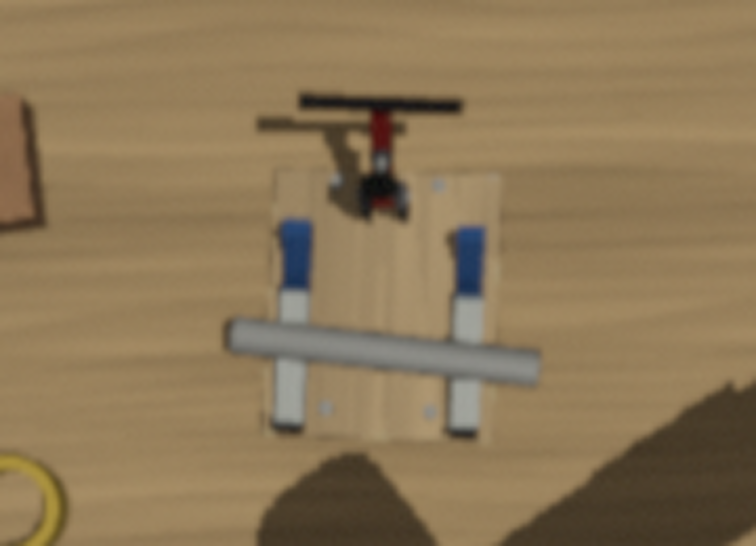

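The scene view shows the tube across the rails with the clamp leaning back behind it, about (290,205), and the bystanders well clear. The top crop shows the rails and back stops at crop (288,428) and (463,433), the vee far ends at (297,222) and (471,228), and the tube running from (232,335) to (538,367). The fixture's x is close to world +x.

```bash
cat >> h.py <<'E'
from scipy.spatial.transform import Rotation as Ro
from scipy.optimize import least_squares
def proj(s,X):
    c=np.array(s["R"])@X+np.array(s["t"]); p=np.array(s["camera_matrix"])@c; return p[:2]/p[2]
def fx(F,p):
    x,y,a=F; c,q=np.cos(a),np.sin(a); return np.array([x+c*p[0]-q*p[1],y+q*p[0]+c*p[1],p[2]])
def delta(pos,yaw):
    "row numbers for target TCP pos (m), yaw (deg)"
    o=ctrl.get_obs(); yw=o["orientation"][2]; R=Ro.from_euler("xyz",[180,0,yw],degrees=True).as_matrix()
    d=R.T@(np.array(pos)-o["tool_pos"]); t=-((yaw-yw+180)%360-180)
    return (d/.2).round(4), round(t/360,4)
E
python3 - <<'E'
from h import *
s=ctrl.snapshot("top")
px=lambda u,v:np.array([140+(u+.5)/4.2-.5,120+(v+.5)/4.2-.5])
C=[((288,431),(-.132,.075,.035)),((463,437),(-.132,-.075,.035)),((297,220),(.03,.075,.042)),((471,227),(.03,-.075,.042)),((297,290),(-.018,.075,.03)),((470,296),(-.018,-.075,.03))]
f=lambda F:np.concatenate([proj(s,fx(F,np.array(p)))-px(*c) for c,p in C])
r=least_squares(f,[.55,.085,0]); F=r.x; print(F,r.fun.round(1))
for c in [(232,335),(538,367)]: print("tube end",at_z(s,px(*c),.046).round(4))
np.save("F.npy",F)
# handle: ends at unknown angle
for c in[(300,101),(462,105)]:
    for a in(2.0,2.15,2.3): print(a,at_z(s,px(*c),.081+.12*np.sin(a)).round(4), fx(F,[.06-.12*np.cos(a),.065 if c[0]<400 else -.065,0]).round(4))
print(delta([F[0]-.1,F[1],.25],180+np.degrees(F[2])))
E
```

```text
[ 0.55936398  0.0821859  -0.06013524] [-0.  -2.4  0.4 -2.2 -0.1  2.7  0.2  2.6 -0.5 -0.3 -0.1 -0.2]
tube end [0.5053 0.2106 0.046 ]
tube end [ 0.4723 -0.0478  0.046 ]
2.0 [0.673  0.139  0.1901] [0.673  0.1405 0.    ]
2.15 [0.675  0.1397 0.1814] [0.6887 0.1395 0.    ]
2.3 [0.6776 0.1406 0.1705] [0.703  0.1387 0.    ]
2.0 [0.667  0.0117 0.1901] [0.6652 0.0107 0.    ]
2.15 [0.669  0.0117 0.1814] [0.6809 0.0097 0.    ]
2.3 [0.6715 0.0116 0.1705] [0.6952 0.0089 0.    ]
(array([-2.2915,  2.9349, -0.117 ]), np.float64(0.0679))
```

{"op": "carry_out", "data": {
  "deltas": [
    [[-0.6,0.75,-0.03,0.068,0.55],[-0.6,0.75,-0.03,0.068,0.55],[-0.6,0.75,-0.03,0.068,0.55],[-0.6,0.75,-0.03,0.068,0.55],[-0.6,0.75,-0.03,0.068,0.55]]
  ]
}}

```text
clock: 1.65
tool_pos: [0.3013, -0.4435, 0.2337]
orientation: [-180.0, 0.1, 176.7]
force: [0.1, 0.0, 0.1]
opening: 0.0683
gripper_force: 0.0
```

{"op": "carry_out", "data": {
  "deltas": [
    [[-0.215,0.895,-0.03,0,0.55],[-0.215,0.895,-0.03,0,0.55],[-0.215,0.895,-0.03,0,0.55],[-0.215,0.895,-0.03,0,0.55],[-0.215,0.895,-0.03,0,0.55]]
  ]
}}

```text
clock: 2.15
tool_pos: [0.3551, -0.2684, 0.2394]
orientation: [-180.0, 0.1, 176.8]
force: [0.3, 0.5, 0.1]
opening: 0.0681
gripper_force: 0.0
```

{"op": "carry_out", "data": {
  "deltas": [
    [[-0.215,0.895,-0.03,0,0.55],[-0.215,0.895,-0.03,0,0.55],[-0.215,0.895,-0.03,0,0.55],[-0.215,0.895,-0.03,0,0.55],[-0.215,0.895,-0.03,0,0.55]]
  ]
}}

```text
clock: 2.65
tool_pos: [0.4092, -0.0925, 0.245]
orientation: [180.0, 0.1, 176.8]
force: [0.1, 0.2, 0.6]
opening: 0.0688
gripper_force: 0.0
```

{"op": "carry_out", "data": {
  "deltas": [
    [[-0.215,0.895,0,0,0.55],[-0.215,0.895,0,0,0.55],[-0.215,0.895,0,0,0.55],[-0.215,0.895,0,0,0.55],[-0.215,0.895,0,0,0.55]]
  ]
}}

```text
clock: 3.15
tool_pos: [0.4631, 0.0835, 0.2442]
orientation: [-180.0, -0.0, 176.7]
force: [0.1, -0.5, -0.6]
opening: 0.0677
gripper_force: 0.0
```

```bash
python3 - <<'E'
from h import *
o=ctrl.get_obs(); print(o["clock"],o["tool_pos"],o["orientation"],o["force"])
s=ctrl.snapshot("wrist"); save(s,"w0.png")
im=cv2.imread("pics/w0.png"); cv2.imwrite("pics/w0b.png",cv2.resize(im,(768,576)))
for k,z in dict(rail_mid=.03,vee_seat=.0346,tube_center=.046,tube_end_a=.046,clamp_hinge=.081).items():
    for r in ctrl.spot_point(s,k)[:2]: print(k,round(r["p"],2),np.round(r["centre"]),at_z(s,r["centre"],z).round(4))
E
```

```text
3.15 [0.4630829  0.08352339 0.2441694 ] [-1.79977684e+02 -8.22768173e-03  1.76681304e+02] [ 0.06267339 -0.50443404 -0.62382639]
rail_mid 0.77 [259. 182.] [0.4824 0.0859 0.03  ]
vee_seat 0.73 [256. 240.] [0.5558 0.0776 0.0346]
tube_center 0.93 [256. 187.] [0.4851 0.0815 0.046 ]
tube_end_a 0.59 [151. 181.] [ 0.471  -0.0381  0.046 ]
clamp_hinge 0.61 [259. 306.] [0.6179 0.0783 0.081 ]
```

View pics/w0b.png

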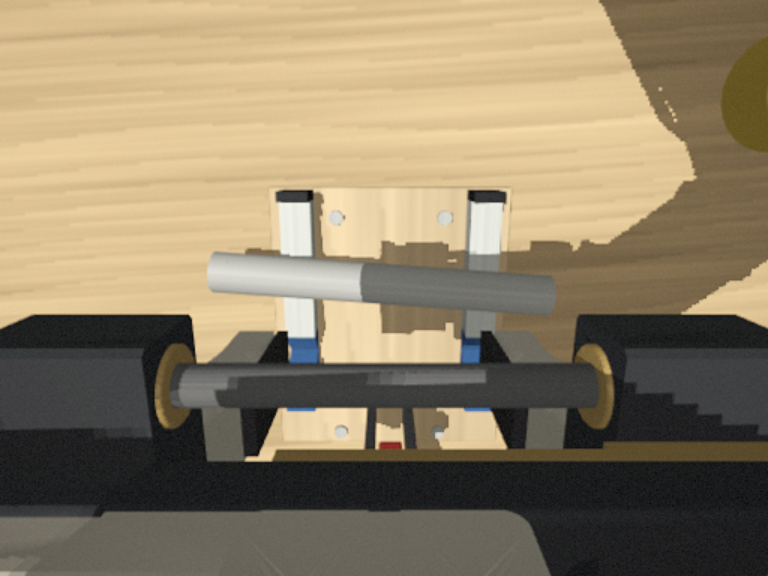

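The wrist view shows the fixture nearly square to the tool. Stops are at (295,201) and (487,203), white/blue boundaries at (303,338) and (478,338), and the tube runs from (213,272) to (549,295), in front of the vees.

```bash
python3 - <<'E'
from h import *
s=ctrl.snapshot("wrist")
px=lambda u,v:np.array([(u+.5)/1.5-.5,(v+.5)/1.5-.5])
F0=np.load("F.npy")
for n,c,z in [("stopA",(487,202),.03),("stopB",(295,202),.03),("stopouterA",(487,191),.04),("stopouterB",(295,191),.04),("bndA",(478,338),.03),("bndB",(303,338),.03),("farA",(478,410),.042),("farB",(301,410),.042),("far+",(545,295),.046),("far-",(218,273),.046),("bdR",(510,187),.008),("bdL",(272,188),.008)]:
    w=at_z(s,px(*c),z); c_,q=np.cos(F0[2]),np.sin(F0[2]); d=w[:2]-F0[:2]
    print(n,w.round(4),"in F0:",np.round([c_*d[0]+q*d[1],-q*d[0]+c_*d[1]],4))
E
```

```text
stopA [0.4294 0.1617 0.03  ] in F0: [-0.1345  0.0716]
stopB [0.4203 0.013  0.03  ] in F0: [-0.1346 -0.0774]
stopouterA [0.4203 0.1597 0.04  ] in F0: [-0.1435  0.069 ]
stopouterB [0.4115 0.0158 0.04  ] in F0: [-0.1436 -0.0752]
bndA [0.5414 0.1535 0.03  ] in F0: [-0.0222  0.0701]
bndB [0.5325 0.0076 0.03  ] in F0: [-0.0224 -0.0761]
farA [0.6013 0.1505 0.042 ] in F0: [0.0378 0.0708]
farB [0.5922 0.0016 0.042 ] in F0: [ 0.0376 -0.0784]
far+ [0.5025 0.2031 0.046 ] in F0: [-0.064   0.1173]
far- [ 0.4694 -0.0491  0.046 ] in F0: [-0.0819 -0.1364]
bdR [0.4205 0.1852 0.008 ] in F0: [-0.1448  0.0944]
bdL [ 0.4095 -0.0087  0.008 ] in F0: [-0.1442 -0.0997]
```

```bash
python3 - <<'E'
from h import *
F=np.load("F.npy"); F[:2]=fx(F,[-.0044,-.0033,0])[:2]; np.save("F.npy",F); print(F)
for x,z in[(-.11,.2),(-.11,.03),(-.0435,.03)]: print(delta(fx(F,[x,0,z]),180+np.degrees(F[2])))
E
```

```text
[ 0.55477361  0.0791563  -0.06013524]
(array([0.0837, 0.0232, 0.2236]), np.float64(-0.0003))
(array([0.0837, 0.0232, 1.0736]), np.float64(-0.0003))
(array([-0.2488,  0.0238,  1.0736]), np.float64(-0.0003))
```

{"op": "carry_out", "data": {
  "deltas": [
    [[0.085,0.023,0.15,0,0.55],[0.085,0.023,0.35,0,0.55],[0.085,0.023,0.6,0,0.55],[0.085,0.023,0.8,0,0.55],[0.085,0.023,0.9,0,0.55]]
  ]
}}

```text
clock: 4.0
tool_pos: [0.443, 0.0851, 0.0619]
orientation: [-179.9, -0.2, 176.5]
force: [0.3, 0.1, 0.3]
opening: 0.0681
gripper_force: 0.0
```

{"op": "carry_out", "data": {
  "deltas": [
    [[0,0,0.09,0,0.55],[0,0,0.17,0,0.55],[-0.03,0,0.17,0,0.55],[-0.05,0,0.17,0,0.55],[-0.065,0,0.17,0,0.55]]
  ]
}}

```text
clock: 4.5
tool_pos: [0.4589, 0.0861, 0.0315]
orientation: [180.0, 0.1, 176.5]
force: [-0.3, -0.5, 1.5]
opening: 0.0681
gripper_force: 0.0
```

```bash
python3 - <<'E'
from h import *
F=np.load("F.npy"); o=ctrl.get_obs(); print(o["force"])
print(delta(fx(F,[-.0435,0,.03]),180+np.degrees(F[2])))
s=ctrl.snapshot("wrist"); save(s,"w1.png")
for k in("tube_center","tube_end_a"):
    for r in ctrl.spot_point(s,k)[:2]: print(k,round(r["p"],2),at_z(s,r["centre"],.046).round(4))
E
```

```text
[-0.26982776 -0.45711804  1.49077398]
(array([-0.2629, -0.0057,  0.0077]), np.float64(-0.0001))
tube_center 0.91 [0.4893 0.0799 0.046 ]
tube_center 0.49 [0.4889 0.0806 0.046 ]
```

{"op": "carry_out", "data": {
  "deltas": [
    [[-0.015,0,0,0,0.55],[-0.03,0,0,0,0.55],[-0.045,0,0,0,0.55],[-0.06,0,0,0,0.55],[-0.075,0,0,0,0.55]]
  ]
}}

```text
clock: 5.15
tool_pos: [0.473, 0.0851, 0.0305]
orientation: [-180.0, -0.0, 176.5]
force: [-0.7, -0.2, 0.1]
opening: 0.068
gripper_force: 0.2
```

{"op": "carry_out", "data": {
  "deltas": [
    [[-0.015,0,0,0,0.55],[-0.03,0,0,0,0.55],[-0.045,0,0,0,0.55],[-0.06,0,0,0,0.55],[-0.075,0,0,0,0.55]]
  ]
}}

```text
clock: 5.65
tool_pos: [0.4879, 0.0842, 0.0305]
orientation: [-180.0, -0.0, 176.5]
force: [-0.2, -0.2, 0.0]
opening: 0.0679
gripper_force: 0.2
```

```bash
python3 - <<'E'
from h import *
F=np.load("F.npy"); o=ctrl.get_obs(); print(o["force"])
print(delta(fx(F,[-.0435,0,.03]),180+np.degrees(F[2])))
s=ctrl.snapshot("wrist"); save(s,"w2.png")
for n in("wrist","scene","top"):
  s=ctrl.snapshot(n); save(s,n+"2.png")
  for k in("tube_center","tube_end_a"):
    for r in ctrl.spot_point(s,k)[:2]: print(n,k,round(r["p"],2),at_z(s,r["centre"],.046).round(4))
a=cv2.imread("pics/wrist2.png");b=cv2.imread("pics/top2.png")[140:240,170:300]
cv2.imwrite("pics/c2.png",np.hstack([cv2.resize(a,(400,300)),cv2.resize(b,(390,300))]))
E
```

```text
[-0.23191817 -0.23088985  0.01166432]
(array([-0.1175, -0.005 ,  0.0027]), np.float64(-0.0001))
wrist tube_center 0.85 [0.5179 0.0739 0.046 ]
scene tube_center 0.73 [0.5234 0.0731 0.046 ]
scene tube_end_a 0.93 [0.536  0.1997 0.046 ]
scene tube_end_a 0.78 [ 0.5115 -0.0445  0.046 ]
top tube_center 0.44 [0.6416 0.406  0.046 ]
top tube_end_a 0.43 [ 0.5115 -0.0381  0.046 ]
```

View pics/c2.png

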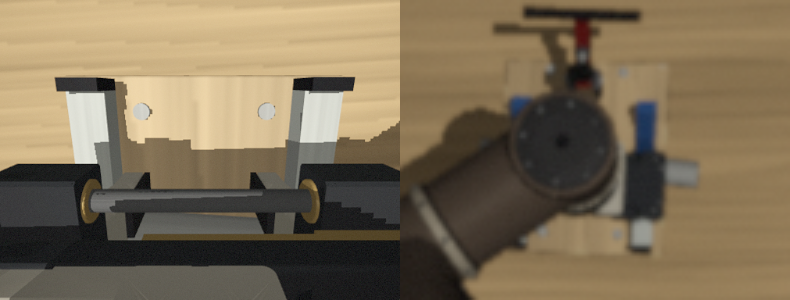

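The view is mostly the gripper. The tube is still ahead of the fingers on the rails, with its centre about 35 mm short of the vees, so I keep pushing.

{"op": "carry_out", "data": {
  "deltas": [
    [[-0.012,0,0,0,0.55],[-0.024,0,0,0,0.55],[-0.036,0,0,0,0.55],[-0.048,0,0,0,0.55],[-0.06,0,0,0,0.55]]
  ]
}}

```text
clock: 6.65
tool_pos: [0.4999, 0.0835, 0.0305]
orientation: [-180.0, -0.0, 176.5]
force: [-0.3, 0.1, 0.5]
opening: 0.0682
gripper_force: 0.2
```

{"op": "carry_out", "data": {
  "deltas": [
    [[-0.012,0,0,0,0.55],[-0.024,0,0,0,0.55],[-0.036,0,0,0,0.55],[-0.048,0,0,0,0.55],[-0.06,0,0,0,0.55]]
  ]
}}

```text
clock: 7.15
tool_pos: [0.5119, 0.0827, 0.0305]
orientation: [180.0, 0.0, 176.5]
force: [0.5, 0.6, -1.1]
opening: 0.0675
gripper_force: 0.0
```

```bash
python3 - <<'E'
from h import *
F=np.load("F.npy"); o=ctrl.get_obs(); print(o["clock"],o["force"])
for n in("wrist","scene","top"):
  s=ctrl.snapshot(n); save(s,n+"3.png")
  for k in("tube_center","tube_end_a"):
    for r in ctrl.spot_point(s,k)[:2]: 
      for z in(.046,.0346):
        d=at_z(s,r["centre"],z)-[F[0],F[1],0]; c,q=np.cos(F[2]),np.sin(F[2]); print(n,k,round(r["p"],2),z,np.round([c*d[0]+q*d[1],-q*d[0]+c*d[1]],4))
E
```

```text
7.15 [ 0.47562892  0.5990572  -1.07856814]
wrist tube_center 0.87 0.046 [-0.0103 -0.0059]
wrist tube_center 0.87 0.0346 [-0.0024 -0.0064]
wrist tube_center 0.52 0.046 [-0.0087 -0.0071]
wrist tube_center 0.52 0.0346 [-0.0006 -0.0077]
scene tube_center 0.68 0.046 [ 0.0157 -0.0165]
scene tube_center 0.68 0.0346 [ 0.0036 -0.0105]
scene tube_end_a 0.82 0.046 [0.0155 0.1091]
scene tube_end_a 0.82 0.0346 [0.0035 0.1169]
scene tube_end_a 0.66 0.046 [ 0.005  -0.1326]
scene tube_end_a 0.66 0.0346 [-0.0072 -0.1284]
top tube_center 0.46 0.046 [-0.0004 -0.1246]
top tube_center 0.46 0.0346 [ 0.0012 -0.1249]
top tube_end_a 0.52 0.046 [ 0.0038 -0.1291]
top tube_end_a 0.52 0.0346 [ 0.0054 -0.1294]
```

{"op": "carry_out", "data": {
  "deltas": [
    [[0.05,0,0,0,0.55],[0.15,0,-0.1,0,0.55],[0.2,0,-0.35,0,0.55],[0.2,0,-0.6,0,0.55],[0.2,0,-0.8,0,0.55]]
  ]
}}

```text
clock: 8.1
tool_pos: [0.4709, 0.0852, 0.1933]
orientation: [180.0, 0.1, 176.6]
force: [1.4, 0.4, 0.5]
opening: 0.0678
gripper_force: 0.0
```

{"op": "carry_out", "data": {
  "deltas": [
    [[0.2,0,-0.2,0,0.6],[0.4,0,-0.4,0,0.6],[0.4,0,-0.5,0,0.6]]
  ]
}}

```text
clock: 8.4
tool_pos: [0.3889, 0.0893, 0.2924]
orientation: [179.9, 0.1, 176.6]
force: [2.1, 1.3, 1.4]
opening: 0.0699
gripper_force: 0.0
```

```bash
python3 - <<'E'
from h import *
F=np.load("F.npy"); o=ctrl.get_obs(); print(o["clock"],o["tool_pos"],o["joint_pos"].round(1))
c,q=np.cos(F[2]),np.sin(F[2]); inv=lambda w:(lambda d:np.round([c*d[0]+q*d[1],-q*d[0]+c*d[1],w[2]],4))(w-[F[0],F[1],0])
H={}
for n in("scene","top","wrist"):
  s=ctrl.snapshot(n); save(s,n+"4.png")
  for k in("tube_center","tube_end_a"):
    for r in ctrl.spot_point(s,k)[:2]: print(n,k,round(r["p"],2),inv(at_z(s,r["centre"],.0346)))
  for k in("handle_left","handle_right"):
    for r in ctrl.spot_point(s,k)[:2]:
      y=.042 if k=="handle_left" else -.042
      e=lambda a,yy:np.linalg.norm(proj(s,fx(F,np.array([.06-.12*np.cos(a),yy,.081+.12*np.sin(a)])))-r["centre"])
      A=np.arange(1.9,2.41,.02); print(n,k,round(r["p"],2),np.round(r["centre"]),[(round(min(A,key=lambda a:e(a,yy)),2),round(min(e(a,yy) for a in A),1)) for yy in(.042,-.042)])
a=cv2.imread("pics/scene4.png")[160:260,210:350];b=cv2.imread("pics/top4.png")[130:230,170:300]
cv2.imwrite("pics/c4.png",np.hstack([cv2.resize(a,(420,300),interpolation=2),cv2.resize(b,(380,300),interpolation=2)]))
E
```

```text
8.4 [0.38886486 0.08929114 0.29238583] [  41.6   -9.4  -24.6   -0.   -74.6 -135.1]
scene tube_center 0.91 [ 0.0042 -0.0125  0.0346]
scene tube_center 0.53 [0.1127 0.3213 0.0346]
scene tube_end_a 0.59 [0.0086 0.1108 0.0346]
scene tube_end_a 0.58 [ 0.009  -0.1316  0.0346]
scene handle_left 0.69 [408. 210.] [(np.float64(2.4), np.float64(74.9)), (np.float64(2.4), np.float64(107.9))]
scene handle_left 0.6 [328. 187.] [(np.float64(2.04), np.float64(0.5)), (np.float64(2.12), np.float64(34.2))]
scene handle_right 0.96 [295. 197.] [(np.float64(1.94), np.float64(33.9)), (np.float64(2.1), np.float64(0.5))]
top tube_center 0.6 [-0.0056 -0.0028  0.0346]
top tube_end_a 0.95 [0.0044 0.1086 0.0346]
top tube_end_a 0.67 [ 0.0074 -0.1257  0.0346]
top handle_left 0.63 [220. 145.] [(np.float64(2.0), np.float64(1.0)), (np.float64(1.98), np.float64(24.4))]
top handle_left 0.63 [235. 185.] [(np.float64(1.9), np.float64(40.2)), (np.float64(1.9), np.float64(36.3))]
top handle_right 0.77 [244. 146.] [(np.float64(2.06), np.float64(25.6)), (np.float64(2.0), np.float64(0.2))]
top handle_right 0.2 [231. 203.] [(np.float64(1.9), np.float64(56.1)), (np.float64(1.9), np.float64(55.1))]
wrist tube_center 0.71 [-0.0014 -0.008   0.0346]
wrist tube_end_a 0.97 [-0.002  -0.1262  0.0346]
wrist tube_end_a 0.67 [-0.0037  0.1112  0.0346]
```

View pics/c4.png

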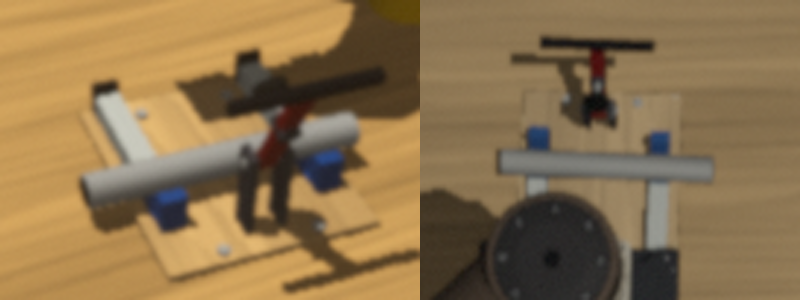

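The tube lies in both vees, level, with both ends out past the blue blocks (left crop (85,190) to (355,130)). The clamp leans back at about 2.03 rad. Next, the handle.

```bash
python3 - <<'E'
from h import *
F=np.load("F.npy"); 
print(fx(F,[.114,.042,.27]),delta(fx(F,[.114,.042,.27]),90+np.degrees(F[2])))
E
```

```text
[0.6710917 0.1142291 0.27     ] (array([-1.3858,  0.2059,  0.1014]), np.float64(0.2499))
```

{"op": "carry_out", "data": {
  "deltas": [
    [[-0.8,0.1,0,0.1,1],[-0.8,0.1,0,0.1,1],[-0.8,0.1,0,0.1,1],[-0.8,0.1,0,0.1,1],[-0.8,0.1,0,0.1,1]]
  ]
}}

```text
clock: 9.65
tool_pos: [0.5543, 0.1002, 0.2885]
orientation: [-179.8, -0.1, 140.2]
force: [-0.3, 0.5, 0.0]
opening: 0.0875
gripper_force: 0.0
```

{"op": "carry_out", "data": {
  "deltas": [
    [[-0.41,0.43,0.1,0.1,1],[-0.41,0.43,0.1,0.1,1],[-0.41,0.43,0.1,0.1,1],[-0.41,0.43,0.1,0.1,1],[-0.41,0.43,0.1,0.1,1]]
  ]
}}

```text
clock: 10.15
tool_pos: [0.685, 0.0593, 0.2613]
orientation: [179.0, -5.7, 113.0]
force: [-0.1, -0.9, -0.4]
opening: 0.0877
gripper_force: 0.0
```

{"op": "carry_out", "data": {
  "deltas": [
    [[0,0,0,0.05,1],[0,0,0,0.05,1],[0,0,0,0.05,1],[0,0,0,0.05,1]]
  ]
}}

```text
clock: 10.55
tool_pos: [0.6869, -0.0031, 0.2444]
orientation: [178.5, -11.4, 103.2]
force: [-0.1, 0.8, 0.3]
opening: 0.0875
gripper_force: 0.0
```

```bash
python3 - <<'E'
from h import *
F=np.load("F.npy"); o=ctrl.get_obs(); print(o["force"],o["joint_pos"].round(1))
print(delta(fx(F,[.114,.042,.17]),90+np.degrees(F[2])))
c,q=np.cos(F[2]),np.sin(F[2]); inv=lambda w:(lambda d:np.round([c*d[0]+q*d[1],-q*d[0]+c*d[1],w[2]],4))(w-[F[0],F[1],0])
s=ctrl.snapshot("wrist"); save(s,"w5.png")
for k in("handle_left","tube_center"):
    for r in ctrl.spot_point(s,k)[:3]: print(k,round(r["p"],2),np.round(r["centre"]),inv(at_z(s,r["centre"],.188 if k[0]=="h" else .0346)))
E
```

```text
[-0.12024349  0.75528014  0.25638114] [   9.2   22.4    9.7  -11.8  -76.8 -173.5]
(array([0.5892, 0.0567, 0.3719]), np.float64(0.0461))
handle_left 0.9 [272.  47.] [0.1154 0.046  0.188 ]
tube_center 0.92 [153. 113.] [-0.0025 -0.0069  0.0346]
```

View pics/w5.png

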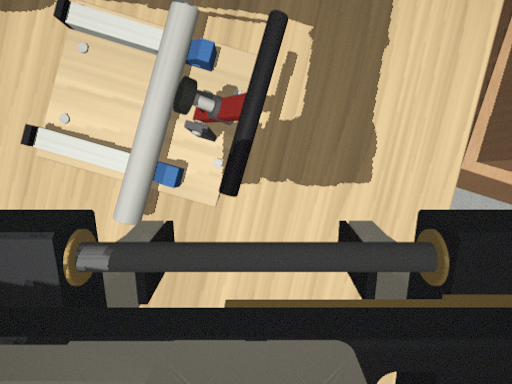

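The view shows the handle from (228,190) to (278,18) and the tube seated. The wrist joint hit its limit (j6 = -173.5) by turning this way, so I'll turn to the opposite yaw (-93.5) instead, which gives the same grasp.

{"op": "carry_out", "data": {
  "deltas": [
    [[0,0,-0.1,-0.11,1],[0,0,-0.1,-0.11,1],[0,0,-0.1,-0.11,1],[0,0,-0.1,-0.11,1],[0,0,-0.1,-0.11,1]]
  ]
}}

```text
clock: 11.2
tool_pos: [0.688, -0.0047, 0.2639]
orientation: [171.5, -7.7, 143.7]
force: [-0.2, -0.5, 0.1]
opening: 0.0874
gripper_force: 0.0
```

{"op": "carry_out", "data": {
  "deltas": [
    [[0,0,0,-0.11,1],[0,0,0,-0.11,1],[0,0,0,-0.11,1],[0,0,0,-0.11,1],[0,0,0,-0.11,1]]
  ]
}}

```text
clock: 11.7
tool_pos: [0.688, -0.0047, 0.2639]
orientation: [168.6, -0.6, -177.2]
force: [0.4, -0.1, -0.1]
opening: 0.0874
gripper_force: 0.0
```

{"op": "carry_out", "data": {
  "deltas": [
    [[0,0,0,-0.11,1],[0,0,0,-0.11,1],[0,0,0,-0.11,1],[0,0,0,-0.11,1],[0,0,0,-0.11,1]]
  ]
}}

```text
clock: 12.2
tool_pos: [0.688, -0.0047, 0.2638]
orientation: [170.8, 6.8, -138.2]
force: [-0.3, 0.2, 0.2]
opening: 0.0873
gripper_force: 0.0
```

{"op": "carry_out", "data": {
  "deltas": [
    [[0,0,0,-0.11,1],[0,0,0,-0.11,1],[0,0,0,-0.11,1],[0,0,0,-0.11,1],[0,0,0,-0.11,1]]
  ]
}}

```text
clock: 12.7
tool_pos: [0.688, -0.0047, 0.2639]
orientation: [177.2, 11.1, -98.4]
force: [-0.1, -0.1, -0.5]
opening: 0.0876
gripper_force: 0.0
```

```bash
python3 - <<'E'
from h import *
F=np.load("F.npy"); o=ctrl.get_obs(); print(o["clock"],o["tool_pos"],o["orientation"],o["force"],o["joint_pos"].round(1))
print(delta(fx(F,[.114,.042,.25]),-90+np.degrees(F[2])))
E
```

```text
12.7 [ 0.68803948 -0.00468912  0.26386888] [177.22501154  11.1018576  -98.35977643] [-0.06077859 -0.07945114 -0.54887384] [  9.1  22.   11.6 -11.6 -79.1 -15. ]
(array([-0.576 ,  0.1703,  0.0693]), np.float64(-0.0137))
```

```bash
cat >> h.py <<'E'
def dl(p):
    "row numbers for TCP target p in fixture frame, full orientation"
    F=np.load("F.npy"); o=ctrl.get_obs(); R=Ro.from_euler("xyz",o["orientation"],degrees=True).as_matrix()
    return (R.T@(fx(F,np.array(p))-o["tool_pos"])/.2).round(4)
def st():
    F=np.load("F.npy"); o=ctrl.get_obs(); R=Ro.from_euler("xyz",o["orientation"],degrees=True).as_matrix()
    c,q=np.cos(F[2]),np.sin(F[2]); M=np.array([[c,q,0],[-q,c,0],[0,0,1]])
    print(round(o["clock"],2),"tcp",(M@(o["tool_pos"]-[F[0],F[1],0])).round(4),"f",(M@o["force"]).round(2),"op",round(o["opening"],4)); print((M@R).round(3))
E
python3 - <<'E'
from h import *
st(); print(dl([.115,.046,.25]))
E
```

```text
12.7 tcp [ 0.1381 -0.0757  0.2639] f [-0.06 -0.08 -0.55] op 0.0876
[[-0.084 -0.996 -0.032]
 [-0.978  0.076  0.196]
 [-0.193  0.048 -0.98 ]]
[-0.5718  0.158   0.1907]
```

{"op": "carry_out", "data": {
  "deltas": [
    [[-0.572,0.158,0.19,-0.012,1],[-0.572,0.158,0.19,-0.012,1],[-0.572,0.158,0.19,-0.012,1],[-0.572,0.158,0.19,-0.012,1]]
  ]
}}

```text
clock: 13.1
tool_pos: [0.6722, 0.1215, 0.2497]
orientation: [178.0, 11.3, -94.1]
force: [0.2, 0.2, -0.1]
opening: 0.0877
gripper_force: 0.0
```

```bash
python3 - <<'E'
from h import *
st(); print(dl([.115,.046,.17]))
c=np.load("F.npy"); s=ctrl.snapshot("wrist"); save(s,"w6.png")
F=c; c,q=np.cos(F[2]),np.sin(F[2])
for k in("handle_left","handle_right"):
    for r in ctrl.spot_point(s,k)[:2]:
        d=at_z(s,r["centre"],.188)-[F[0],F[1],0]; print(k,r["p"],[c*d[0]+q*d[1],-q*d[0]+c*d[1]])
E
```

```text
13.1 tcp [0.1147 0.0494 0.2497] f [ 0.19  0.2  -0.07] op 0.0877
[[-0.011 -0.999 -0.033]
 [-0.981  0.005  0.196]
 [-0.196  0.035 -0.98 ]]
[ 0.0946 -0.0155  0.3872]
handle_left 0.75 [np.float64(0.11210612493791354), np.float64(0.04651395070159168)]
handle_right 0.56 [np.float64(0.11295884640308029), np.float64(-0.0366010124513037)]
```

{"op": "carry_out", "data": {
  "deltas": [
    [[0.047,-0.015,0.194,0,1],[0.095,-0.015,0.387,0,1],[0.095,-0.015,0.387,0,1],[0.095,-0.015,0.387,0,-0.2],[0.095,-0.015,0.387,0,-0.2]]
  ]
}}

```text
clock: 13.75
tool_pos: [0.675, 0.1129, 0.1728]
orientation: [178.2, 11.3, -94.4]
force: [0.5, 0.4, 0.7]
opening: 0.0768
gripper_force: 0.0
```

{"op": "carry_out", "data": {
  "deltas": [
    [[0,0,0,0,-0.2],[0,0,0,0,-0.2],[0,0,0,0,-0.2],[0,0,0,0,-0.2]]
  ]
}}

```text
clock: 14.15
tool_pos: [0.6735, 0.1133, 0.1705]
orientation: [178.0, 11.3, -94.5]
force: [-0.6, -0.2, -0.0]
opening: 0.0452
gripper_force: 0.0
```

```bash
python3 - <<'E'
from h import *
st()
for a in(1.8,1.6,1.4,1.2,1.0,.8,.6): print(a,dl([.06-.12*np.cos(a)-.010,.046,.081+.12*np.sin(a)-.019]))
s=ctrl.snapshot("wrist"); save(s,"w7.png")
E
```

```text
14.15 tcp [0.1165 0.0412 0.1705] f [-0.57 -0.2  -0.04] op 0.0452
[[-0.018 -0.999 -0.031]
 [-0.98   0.011  0.196]
 [-0.196  0.034 -0.98 ]]
1.8 [-0.0283  0.1975 -0.0299]
1.6 [-0.0292  0.3168 -0.0413]
1.4 [-0.0255  0.4359 -0.0292]
1.2 [-0.0172  0.5501  0.0058]
1.0 [-0.0046  0.655   0.0624]
0.8 [0.0116 0.7462 0.1383]
0.6 [0.0309 0.8202 0.2306]
```

View pics/w7.png

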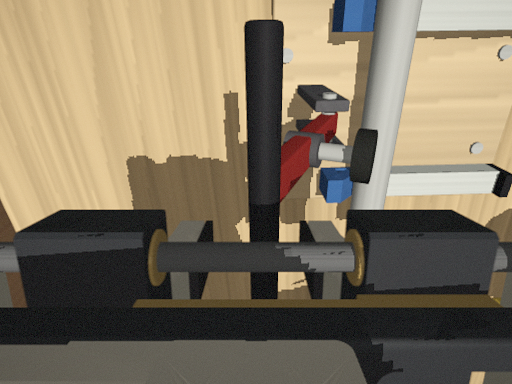

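The handle stands midway between the open fingers, at column 265 between the pads at 190 and 320. I'll swing it over, caged rather than gripped.

{"op": "carry_out", "data": {
  "deltas": [
    [[0,0.06,-0.006,0,-0.2],[0,0.1,-0.012,0,-0.2],[0,0.14,-0.018,0,-0.2],[0,0.17,-0.024,0,-0.2],[-0.003,0.197,-0.03,0,-0.2]]
  ]
}}

```text
clock: 14.7
tool_pos: [0.6371, 0.1154, 0.1805]
orientation: [178.5, 11.4, -94.4]
force: [7.5, -1.3, 4.9]
opening: 0.0349
gripper_force: 3.6
```

{"op": "carry_out", "data": {
  "deltas": [
    [[0,0.06,-0.008,0,-0.2],[0,0.119,-0.011,0,-0.2],[0.002,0.179,-0.007,0,-0.2],[0.003,0.238,0.001,0,-0.2],[0.006,0.296,0.016,0,-0.2]]
  ]
}}

```text
clock: 15.2
tool_pos: [0.5754, 0.1193, 0.1773]
orientation: [178.2, 11.3, -94.4]
force: [4.6, -1.0, 3.2]
opening: 0.035
gripper_force: 2.1
```

```bash
python3 - <<'E'
from h import *
st()
for a in(1.2,1.1,1.0,.9,.8,.7,.6): print(a,dl([.06-.12*np.cos(a)-.010,.041,.081+.12*np.sin(a)-.019]))
E
```

```text
15.2 tcp [0.0181 0.0413 0.1773] f [ 4.66 -0.71  3.18] op 0.035
[[-0.017 -0.999 -0.029]
 [-0.98   0.011  0.197]
 [-0.197  0.032 -0.98 ]]
1.2 [0.0057 0.0576 0.0182]
1.1 [0.0114 0.1115 0.0438]
1.0 [0.0182 0.1625 0.0746]
0.9 [0.0259 0.2102 0.1102]
0.8 [0.0344 0.254  0.1502]
0.7 [0.0437 0.2935 0.1944]
0.6 [0.0538 0.3282 0.2422]
```

{"op": "carry_out", "data": {
  "deltas": [
    [[0.006,0.058,0.018,0,-0.2],[0.011,0.111,0.044,0,-0.2],[0.018,0.162,0.075,0,-0.2],[0.026,0.21,0.11,0,-0.2],[0.034,0.254,0.15,0,-0.2]]
  ]
}}

```text
clock: 15.7
tool_pos: [0.5223, 0.1219, 0.1463]
orientation: [177.9, 11.3, -94.5]
force: [3.3, -0.3, 1.2]
opening: 0.035
gripper_force: 1.7
```

{"op": "carry_out", "data": {
  "deltas": [
    [[0.009,0.04,0.044,0,-0.2],[0.02,0.075,0.092,0,-0.2],[0.02,0.075,0.092,0,-0.2]]
  ]
}}

```text
clock: 16.0
tool_pos: [0.5058, 0.1226, 0.127]
orientation: [177.8, 11.2, -94.5]
force: [0.7, -0.0, -0.4]
opening: 0.035
gripper_force: 0.3
```

```bash
python3 - <<'E'
from h import *
st()
print("up",dl([-.049,.041,.185])); print("over",dl([-.048,.041,.185]))
F=np.load("F.npy")
for n in("scene",):
  s=ctrl.snapshot(n); save(s,n+"8.png")
  for k in("handle_left","handle_right"):
    for r in ctrl.spot_point(s,k)[:2]:
      y=.042 if k=="handle_left" else -.042
      e=lambda a:np.linalg.norm(proj(s,fx(F,np.array([.06-.12*np.cos(a),y,.081+.12*np.sin(a)])))-r["centre"])
      A=np.arange(0,1.5,.02); a=min(A,key=e); print(k,r["p"],a,e(a))
E
```

```text
16.0 tcp [-0.0515  0.0404  0.127 ] f [ 0.68  0.   -0.41] op 0.035
[[-0.018 -0.999 -0.035]
 [-0.981  0.011  0.195]
 [-0.195  0.038 -0.98 ]]
up [-0.0595 -0.0015 -0.2842]
over [-0.0596 -0.0065 -0.2844]
handle_left 0.6 0.64 1.8540664104200457
handle_left 0.34 0.0 29.3726090901459
handle_right 0.8 0.54 5.668664966409663
handle_right 0.22 0.0 41.22885170375425
```

{"op": "carry_out", "data": {
  "deltas": [
    [[-0.03,0,-0.142,0,-0.2],[-0.06,0,-0.284,0,-0.2],[-0.06,0,-0.284,0,-1],[-0.06,0,-0.284,0,-1],[-0.06,0,-0.284,0,-1]]
  ]
}}

```text
clock: 16.65
tool_pos: [0.509, 0.123, 0.186]
orientation: [177.9, 11.3, -94.5]
force: [-0.8, -0.3, -0.5]
opening: 0.0165
gripper_force: 0.0
```

{"op": "carry_out", "data": {
  "deltas": [
    [[0,0,0,0,-1],[0,0,0,0,-1],[0,0,0,0,-1]]
  ]
}}

```text
clock: 16.95
tool_pos: [0.5095, 0.1232, 0.1863]
orientation: [177.9, 11.3, -94.5]
force: [-0.1, -0.5, -0.5]
opening: 0.0008
gripper_force: 0.0
```

```bash
python3 - <<'E'
from h import *
st()
for a in(.6,.5,.4,.3,.25): print(a,dl([.06-.12*np.cos(a)-.002,.041,.081+.12*np.sin(a)+.009]))
E
```

```text
16.95 tcp [-0.0478  0.0412  0.1863] f [-0.05 -0.47 -0.55] op 0.0008
[[-0.018 -0.999 -0.033]
 [-0.981  0.011  0.196]
 [-0.195  0.036 -0.98 ]]
0.6 [ 0.0284 -0.0388  0.1387]
0.5 [ 0.039  -0.0093  0.1898]
0.4 [0.05   0.0148 0.2436]
0.3 [0.0614 0.0333 0.2995]
0.25 [0.0671 0.0404 0.3281]
```

{"op": "carry_out", "data": {
  "deltas": [
    [[0.028,-0.038,0.139,0,-1],[0.039,-0.01,0.19,0,-1],[0.05,0.015,0.244,0,-1],[0.061,0.033,0.3,0,-1],[0.067,0.04,0.328,0,-1]]
  ]
}}

```text
clock: 17.45
tool_pos: [0.4985, 0.1237, 0.1196]
orientation: [177.9, 11.3, -94.5]
force: [-0.7, 1.1, 3.9]
opening: 0.0003
gripper_force: 1.7
```

```bash
python3 - <<'E'
from h import *
st()
for a in(.2,.15,.1,.05,0,-.05,-.1,-.15,-.2): print(a,dl([.06-.12*np.cos(a)-.002,.041,.081+.12*np.sin(a)+.009]))
E
```

```text
17.45 tcp [-0.0588  0.0411  0.1196] f [-0.78  1.08  3.85] op 0.0003
[[-0.018 -0.999 -0.033]
 [-0.981  0.011  0.196]
 [-0.196  0.035 -0.98 ]]
0.2 [0.0061 0.003  0.0282]
0.15 [0.0119 0.0072 0.0573]
0.1 [0.0178 0.0098 0.0866]
0.05 [0.0237 0.011  0.116 ]
0 [0.0296 0.0107 0.1454]
-0.05 [0.0354 0.0089 0.1747]
-0.1 [0.0412 0.0056 0.204 ]
-0.15 [0.047  0.0008 0.233 ]
-0.2 [ 0.0527 -0.0055  0.2618]
```

{"op": "carry_out", "data": {
  "deltas": [
    [[0.001,0.001,0.007,0,-1],[0.003,0.002,0.014,0,-1],[0.004,0.003,0.021,0,-1],[0.006,0.003,0.028,0,-1],[0.006,0.003,0.028,0,-1]]
  ]
}}

```text
clock: 17.95
tool_pos: [0.4985, 0.1237, 0.1144]
orientation: [177.9, 11.3, -94.5]
force: [-1.7, 0.4, 2.8]
opening: 0.0007
gripper_force: 1.4
```

{"op": "carry_out", "data": {
  "deltas": [
    [[0.001,0.001,0.007,0,-1],[0.003,0.002,0.014,0,-1],[0.004,0.003,0.021,0,-1],[0.006,0.004,0.029,0,-1],[0.006,0.004,0.029,0,-1]]
  ]
}}

```text
clock: 18.45
tool_pos: [0.4976, 0.1237, 0.1083]
orientation: [178.0, 11.3, -94.5]
force: [-0.5, 1.2, 1.9]
opening: 0.0005
gripper_force: 1.0
```

{"op": "carry_out", "data": {
  "deltas": [
    [[0.001,0.001,0.006,0,-1],[0.002,0.001,0.012,0,-1],[0.003,0.001,0.018,0,-1],[0.005,0.002,0.024,0,-1]]
  ]
}}

```text
clock: 18.85
tool_pos: [0.497, 0.1237, 0.1039]
orientation: [178.0, 11.3, -94.5]
force: [-3.1, 1.6, 8.1]
opening: 0.0002
gripper_force: 3.8
```

{"op": "carry_out", "data": {
  "deltas": [
    [[0.001,0.001,0.006,0,-1],[0.002,0.001,0.012,0,-1],[0.003,0.001,0.018,0,-1]]
  ]
}}

```text
clock: 19.15
tool_pos: [0.4966, 0.1238, 0.1005]
orientation: [178.0, 11.3, -94.5]
force: [-6.2, -0.1, 11.1]
opening: 0.0004
gripper_force: 5.4
```

{"op": "carry_out", "data": {
  "deltas": [
    [[0,0,-0.003,0,-1],[-0.001,0,-0.005,0,-1]]
  ]
}}

```text
clock: 19.35
tool_pos: [0.4968, 0.1238, 0.1011]
orientation: [178.0, 11.3, -94.5]
force: [-0.4, 0.2, 2.0]
opening: 0.0005
gripper_force: 0.6
```

{"op": "carry_out", "data": {
  "deltas": [
    [[0,0,-0.003,0,-1],[-0.001,0,-0.005,0,-1]]
  ]
}}

```text
clock: 19.55
tool_pos: [0.4971, 0.1238, 0.102]
orientation: [178.0, 11.3, -94.5]
force: [-0.3, 1.1, -0.4]
opening: 0.0004
gripper_force: 0.0
```

{"op": "carry_out", "data": {
  "deltas": [
    [[0,0,-0.003,0,-1],[-0.001,0,-0.005,0,-1]]
  ]
}}

```text
clock: 19.75
tool_pos: [0.4969, 0.1238, 0.1031]
orientation: [178.0, 11.3, -94.5]
force: [-0.8, 0.4, -0.0]
opening: 0.0005
gripper_force: 0.0
```

{"op": "carry_out", "data": {
  "deltas": [
    [[0,0,-0.003,0,-1],[-0.001,0,-0.005,0,-1]]
  ]
}}

```text
clock: 19.95
tool_pos: [0.497, 0.1238, 0.1042]
orientation: [178.0, 11.3, -94.5]
force: [-0.3, 1.3, 0.2]
opening: 0.0003
gripper_force: 0.0
```

Pad force peaked at about 13 N and now rests near 12 N, the most the hinge holds against. It's well inside 5–25 N. I'll move up and away, then check.

{"op": "carry_out", "data": {
  "deltas": [
    [[-0.04,0,-0.2,0,-1],[-0.08,0,-0.4,0,-1],[-0.12,0,-0.6,0,-1],[-0.14,0,-0.7,0,-1],[-0.14,0,-0.7,0,-1]]
  ]
}}

```text
clock: 20.45
tool_pos: [0.5036, 0.124, 0.2507]
orientation: [178.3, 11.4, -94.4]
force: [-0.5, 0.3, -0.7]
opening: 0.0002
gripper_force: 0.0
```

{"op": "carry_out", "data": {
  "deltas": [
    [[0,0.3,-0.1,0,-1],[0,0.5,-0.2,0,-1],[0,0.7,-0.2,0,-1],[0,0.7,-0.2,0,-1],[0,0.7,-0.2,0,-1]]
  ]
}}

```text
clock: 20.95
tool_pos: [0.3622, 0.1257, 0.2913]
orientation: [178.1, 11.4, -94.4]
force: [-0.0, 0.6, 0.2]
opening: 0.0002
gripper_force: 0.0
```

```bash
python3 - <<'E'
from h import *
st()
for n in("scene","top"):
  s=ctrl.snapshot(n); save(s,n+"9.png")
a=cv2.imread("pics/scene9.png")[160:260,210:350];b=cv2.imread("pics/top9.png")[130:230,170:300]
cv2.imwrite("pics/c9.png",np.hstack([cv2.resize(a,(420,300),interpolation=2),cv2.resize(b,(380,300),interpolation=2)]))
E
```

```text
20.95 tcp [-0.195   0.0349  0.2913] f [-0.07  0.59  0.22] op 0.0002
[[-0.016 -0.999 -0.031]
 [-0.98   0.009  0.198]
 [-0.197  0.033 -0.98 ]]
```

View pics/c9.png

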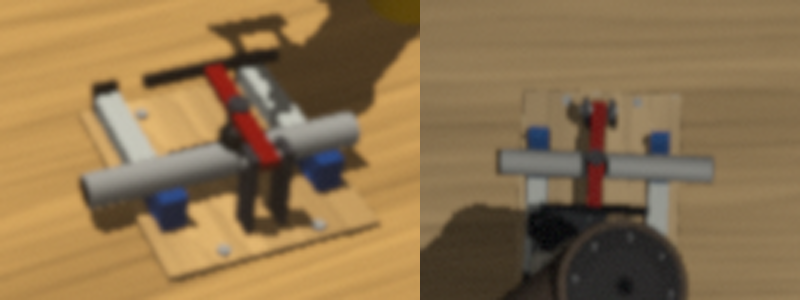

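The tube is seated in both vees with the ends sticking out, the red bar lies nearly level with its pad on the tube (left crop (235,135)), and the hand is clear.

```bash
python3 -c "
from plant import ctrl
print(ctrl.close_job())"
```

```text
the job is handed in; nothing more can be done
None
```

The job is handed in at about 21 s: the tube is seated in both vees with both ends out, and the clamp holds it at an estimated 12 N (peak about 13 N), above the 9 N asked for but within the 5–25 N limits; the robot is clear and the bystanders were not touched.

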